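# Put the forming punches away in their tray

## Robot

A 7-joint arm with a two-finger parallel gripper is mounted at the origin on the work surface; the furniture and walls round the work are solid. World frame = base frame: x ahead of the robot, y to its left, z up, the work surface at z = 0. Lengths are in m, angles in rad, forces in N, time in s.
With the tool pointing down it reaches from about 0.4 to 0.85 m from the base axis. Payload 4.5 kg.
Tool frame: the origin (TCP) lies midway between the tips of the shut fingers; the grasp point (between the pads) lies 19 mm behind it; y points along the fingers, z is the direction in which the jaws open and shut, and the axes are right-handed (so a half turn about y gives the same grasp; the last joint's range is limited). The gripper opens to 88 mm and grips with 3 to 60 N. Pads are 18 mm wide; open, the fingers measure 123 mm over their backs; the gripper's body (75 mm by 187 mm) begins 45 mm behind the grasp point.
Start: joints at [1.362, 0.689, -0.195, 1.565, 0.157, 0.902, -0.215], TCP at [0.15, -0.607, 0.239] pointing down, gripper open.
Joint ranges: [-3.01, 3.01], [-0.46, 2.08], [-1.47, 1.51], [0.13, 2.56], [-1, 4.14], [0.04, 2.09], [-2.66, 2.66]. Speed limits (rad/s): [2.57, 2.57, 3.14, 3.14, 3.14, 3.14, 3.14].

## Interface

Orientations are given as a unit quaternion [x, y, z, w].
In Python, from plant import r, snapshot, get_calibration, job, boxes_of gives the robot as it stands. The module is installed in compiled form; this text tells all that it offers.
- The arm moves only by the shell command python3 -m handwheel 'ROWS' [OPENING] [FORCE]. ROWS is JSON, a list that holds one entry, the list of rows, each a list of 6 numbers: the shift along the tool's x, y, z as a fraction of full scale, then the turn, a rotation vector about the tool's x, y, z as a fraction of full scale. In form: [[[x, y, z, wx, wy, wz], ...]]. A call has 1 to 12 rows; each row is the pose to reach, as a shift and turn from the pose commanded when the call began, along the tool's axes at that moment, turning the shorter way round; what a row does not reach only later rows make up. Full scale, the value 1, is 100 cm for a shift and 180 degrees for a turn. A row lasts 1/12 s, in which the tool goes at most 41.7 mm and 7.16 degrees, less where a joint would pass 70% of its speed; a pose out of reach is approached as far as the arm can. A call with a number of a shift or a turn outside -1 to 1 is refused whole. A call with a gripper value outside its range is refused whole. OPENING is the opening, from -1 (shut) to 1 (fully open), set as the call begins (- or left out, the last holds). The fingers move at their own pace and stop on an object; FORCE is the grip in N (left out, the last holds). Time passes only in rows, so rows that repeat a pose let the fingers close. It gives the time, the measured TCP pose, the force and the opening at its end, in the units of the state.
- r.get_state(): the state, without advancing time (a new reading comes with each control period).
- snapshot(name): name is "scene" or "top" or "wrist"; returns the picture (420x560x3 uint8, red, green, blue); there is no depth.
- get_calibration(name): a dict with "fx", "fy", "cx", "cy" (pixels), "T" (4x4, takes a point from camera to world coordinates). Camera axes: x right, y down, z forward; pixel columns grow to the right and rows downward; lengths in m; the calibration is good to about 2 mm. The wrist camera is an equidistant fisheye: a pixel r from the principal point sees the ray r / f radians off the axis. A picture is of the moment at which its call begins: read the wrist's pose just before it. get_calibration takes no time and is no camera call; for the wrist camera it gives the pose at the moment of the call.
- job.finish_job(): hands the job in, once; it reports no verdict.
Trained networks look in the newest picture that a camera, given by its name, has taken for a name from the list of things; names that differ only in an ending like _2 or _b are one class to them, and where a whole thing is asked for, a point or a joint stands for the part that bears it (a point fixed in the world has none). Each returns a list of dicts, best first, with "confidence" (0 to 1); they miss things now and then, are a little off and sometimes report something else, mostly with a low value. They report only what shows in the picture. A call takes as long as a camera call. They do not tell look-alikes from the thing itself.
- boxes_of(thing, camera): "bbox" ([left, top, right, bottom] in pixels, round what is visible of it).
The state is a dict: "clock": time; "q": joint angles; "qd": joint speeds; "joint_torque": joint torques, N m; "tool_pos": TCP position; "eef_rot": TCP orientation; "contact_force": force on the tool from outside, world axes, zero at the start; "moment": the same for the moment, N m; "opening": opening from 0.0 (shut) to 1.0 (fully open).
Only numpy, scipy, OpenCV 4.12 (cv2) and the standard library are available. Lean on these libraries where they do the work, as an engineer would, in place of code of your own. Each camera call takes 0.05 s, during which the arm holds its last target. There are 200 camera calls.

## Task

Put the three solid steel forming punches away in the wooden tray, each standing upright on the floor of the pocket that has its own shape: round, square and oblong; the round one still stands in the deep well of the dark wooden block, from where it comes out straight up. Two hollow steel sleeves look much like punches but do not belong: leave them standing where they are.

Things in the scene. Friction and masses are not known exactly. Their poses are not given: they have to be found in the camera images.
- punch_round: solid steel round punch, 24 mm diameter, 88 mm tall, about 0.3 kg, flat closed top. At the start it stands in the well of well_block with its top 44 mm proud of the block. Origin: centre of its underside, z up along its axis
- punch_square: solid steel square punch standing upright on the bench, 26 x 26 mm in plan, 72 mm tall (the top 5 mm narrowed to 21 mm), about 0.3 kg. Origin: centre of its underside; x and y square to its sides, z up
- punch_oblong: solid steel oblong punch standing upright on the bench, 18 mm along its x by 46 mm along its y, 72 mm tall (the top 5 mm narrowed by 2.5 mm all round), about 0.35 kg. Origin: centre of its underside, z up
- sleeve_round: look-alike that stays out: round steel sleeve, 24 mm outside diameter, 60 mm tall, standing upright, with an open 15 mm bore right through it. Origin: centre of its underside
- sleeve_square: look-alike that stays out: square steel sleeve, 26 x 26 mm in plan, 60 mm tall, standing upright, with an open 15 mm square hole right through it. Origin: centre of its underside
- well_block: fixed dark hardwood block, 64 x 64 x 52 mm tall, with one round vertical well in the middle of its top, 26 mm diameter and 44 mm deep (floor 8 mm above the bench). Origin: centre of its underside
- tray: fixed light wooden tray, 92 mm (its x) by 256 mm (its y), walls 6 mm thick and 24 mm high; the three inserts stand in it side by side, 80 mm apart along its y, in any order. Origin: centre of its underside
- insert_round: fixed wooden insert in the tray, 76 x 76 x 22 mm, with a round pocket of 42 mm diameter in its middle, 15 mm deep, its floor lined dark; pocket floor 7 mm above the insert's origin. Origin: centre of its underside (6 mm above the bench), axes those of the tray
- insert_square: fixed wooden insert like it, with a square pocket of 42 x 42 mm, 15 mm deep, its floor lined dark; pocket floor 7 mm above the origin (centre of its underside, 6 mm above the bench); axes those of the tray
- insert_oblong: fixed wooden insert like it, with an oblong pocket of 34 mm along its x by 62 mm along its y, 15 mm deep, its floor lined dark; pocket floor 7 mm above the origin (centre of its underside, 6 mm above the bench); axes those of the tray
Not all that is in view belongs to the job. Leave any blue or yellow look-alike of the punch_round alone.

How it is judged:
By the outcome, as a careful person would: the job done as asked, in the order asked, and still so for the second after the job is handed in, with the robot touching nothing.
It also fails if it takes over 90 s, if anything falls off the work surface, if the arm or the gripper's body presses on something with over 40 N, if the wrist force passes 120 N, or if a joint passes its speed limit or range.

## Working session

There is one attempt and no reset: what is moved stays moved. The work goes in short steps, Python scripts to look and compute and a shell command to move; the robot and the scene stay as the last step left them, time stands still between calls to the robot, and variables do not carry over. Pictures are saved under pics/ and viewed, about 12 in all and at most 16, crops included, and the job is handed in when it is done.

```bash
mkdir -p pics; python3 - <<'E'
from plant import r,snapshot,get_calibration,boxes_of
import cv2,numpy as np
s=r.get_state();print({k:np.round(v,3).tolist() for k,v in s.items()})
for c in("scene","top"):
    im=snapshot(c);cv2.imwrite(f"pics/{c}0.png",im[:,:,::-1])
    k=get_calibration(c);print(c,[k[a] for a in("fx","fy","cx","cy")],np.round(k["T"],4).tolist())
    for n in"punch_round punch_square punch_oblong sleeve_round sleeve_square well_block tray insert_round insert_square insert_oblong".split():
        print(n,[(np.round(b["bbox"]).astype(int).tolist(),round(b["confidence"],2)) for b in boxes_of(n,c)[:5]])
print(get_calibration("wrist"))
E
```

```text
{'clock': 0.0, 'q': [1.362, 0.69, -0.194, 1.566, 0.157, 0.902, -0.215], 'qd': [-0.001, -0.001, -0.001, -0.001, 0.001, -0.001, 0.0], 'joint_torque': [-0.0, -52.756, -1.266, -15.342, -0.053, 0.007, 0.0], 'tool_pos': [0.15, -0.606, 0.238], 'eef_rot': [-0.086, 0.703, -0.701, 0.086], 'contact_force': [-0.171, -1.225, 0.647], 'moment': [0.014, -0.058, 0.04], 'opening': 0.998}
scene [392.8893664339854, 392.8893664339854, 281.1584071672236, 216.4978546219807] [[-0.5875, 0.3252, -0.741, 1.0854], [0.8091, 0.2186, -0.5456, 0.4833], [-0.0154, -0.92, -0.3915, 0.3779], [0.0, 0.0, 0.0, 1.0]]
punch_round [([358, 226, 377, 277], 0.85), ([405, 200, 419, 241], 0.77), ([409, 190, 418, 199], 0.65), ([375, 207, 391, 232], 0.51)]
punch_square [([254, 193, 268, 224], 0.8)]
punch_oblong [([212, 182, 237, 216], 0.65), ([377, 210, 393, 233], 0.49)]
sleeve_round [([315, 210, 322, 240], 0.57)]
sleeve_square [([151, 210, 173, 241], 0.93)]
well_block [([369, 227, 410, 267], 0.62)]
tray [([212, 254, 363, 317], 0.67)]
insert_round [([218, 250, 274, 273], 0.57)]
insert_square [([253, 251, 312, 287], 0.65)]
insert_obl
[... 553 characters left out ...]
, 291, 153], 0.29)]
sleeve_square [([375, 137, 394, 162], 0.72)]
well_block [([148, 202, 192, 246], 0.83)]
tray [([175, 116, 298, 168], 0.67)]
insert_round [([254, 116, 292, 156], 0.76)]
insert_square [([214, 123, 256, 159], 0.67)]
insert_oblong []
{'fx': 325.19226210127806, 'fy': 325.19226210127806, 'cx': 277.08481706583206, 'cy': 209.74249440063437, 'T': array([[ 2.40039833e-01, -9.24284027e-01, -2.96782608e-01,
         2.28031489e-01],
       [-9.70763019e-01, -2.28484449e-01, -7.35800058e-02,
        -5.86655249e-01],
       [ 1.98613300e-04,  3.05767713e-01, -9.52106121e-01,
         3.84196496e-01],
       [ 0.00000000e+00,  0.00000000e+00,  0.00000000e+00,
         1.00000000e+00]])}
```

View pics/scene0.png

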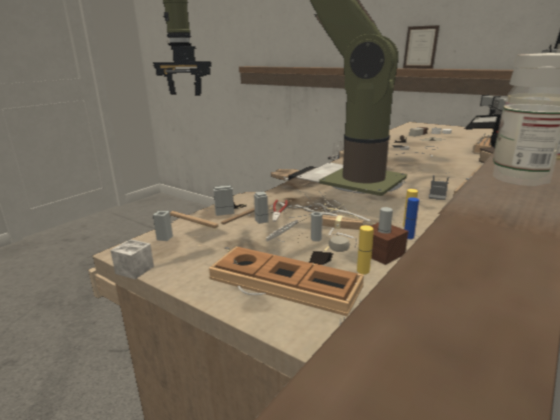

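View pics/top0.png

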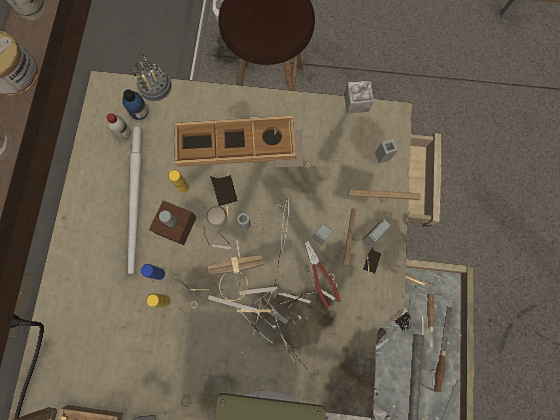

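The top view shows the candidates. For the round punch: in the block (167,217), yellow (178,180) and (158,300), blue (152,271), and the sleeve (243,220). The square punch is at (323,232), with its sleeve at (386,150). The oblong punch is at (376,232). The tray pockets run, left to right, oblong (197,142), square (235,139), round (272,135).

```bash
cat > h.py <<'E'
import numpy as np,cv2
from scipy.spatial.transform import Rotation as R
from plant import r,snapshot,get_calibration,boxes_of
def ray(k,u,v,fish=False):
    d=np.array([(u-k["cx"])/k["fx"],(v-k["cy"])/k["fy"]])
    if fish:
        t=np.hypot(*d);d=d/max(t,1e-9)*np.sin(t);d=np.r_[d,np.cos(t)]
    else:d=np.r_[d,1]
    return k["T"][:3,:3]@d,k["T"][:3,3]
def at_z(k,u,v,z,fish=False):
    d,o=ray(k,u,v,fish);return (o+d*(z-o[2])/d[2])
def proj(k,P,fish=False):
    P=np.atleast_2d(P);c=(P-k["T"][:3,3])@k["T"][:3,:3]
    if fish:
        rr=np.hypot(c[:,0],c[:,1]);t=np.arctan2(rr,c[:,2]);s=(t/np.maximum(rr,1e-9))[:,None]
        q=c[:,:2]*s
    else:q=c[:,:2]/c[:,2:]
    return q*[k["fx"],k["fy"]]+[k["cx"],k["cy"]]
def go(pos,yaw):
    """shift and turn (in fractions) to TCP pos, tool down, jaw axis (tool z) at world angle yaw (mod pi)"""
    s=r.get_state();R0=R.from_quat(s["eef_rot"]);best=None
    for a in(yaw,yaw+np.pi):
        z=np.array([np.cos(a),np.sin(a),0]);y=np.array([0,0,-1.]);x=np.cross(y,z)
        w=(R0.inv()*R.from_matrix(np.c_[x,y,z])).as_rotvec()
        if best is None or np.linalg.norm(w)<np.linalg.norm(best):best=w
    d=R0.inv().apply(np.array(pos)-s["tool_pos"])
    print("row",np.round(np.r_[d,best/np.pi],4).tolist(),"deg",round(np.degrees(np.linalg.norm(best)),1))
def rect(c,ang,a,b):
    q=np.array([[-a,-b],[a,-b],[a,b],[-a,b]])/2;cc,s=np.cos(ang),np.sin(ang)
    return q@np.array([[cc,s],[-s,cc]])+c
E
python3 - <<'E'
from h import *
k=get_calibration("top")
im=cv2.imread("pics/top0.png")
def c(x0,y0,w,h,f):return cv2.resize(im[y0:y0+h,x0:x0+w],None,fx=f,fy=f,interpolation=cv2.INTER_CUBIC)
a=c(135,105,265,90,3);b=c(135,195,265,75,3)
cv2.imwrite("pics/topz.png",np.vstack([a,b]))
for n,u,v,z in[("round",167,216,.096),("sq",323,231,.07),("obl",376,231,.07),("slR",243,219,.06),("slS",388,147,.06),("trayTL",174,124,.024),("trayTR",294,116,.024),("trayBR",296,158,.024),("trayBL",175,162,.024),("y",178,175,.09)]:print(n,at_z(k,u,v,z).round(3))
print(R.from_quat(r.get_state()["eef_rot"]).as_matrix().round(3))
E
```

```text
round [0.413 0.23  0.096]
sq [ 0.422 -0.064  0.07 ]
obl [ 0.433 -0.164  0.07 ]
slR [0.43  0.092 0.06 ]
slS [ 0.611 -0.181  0.06 ]
trayTL [0.628 0.27  0.024]
trayTR [0.675 0.015 0.024]
trayBR [0.58  0.001 0.024]
trayBL [0.543 0.253 0.024]
y [0.496 0.224 0.09 ]
[[-0.971  0.     0.24 ]
 [-0.24  -0.    -0.971]
 [-0.    -1.     0.   ]]
```

View pics/topz.png

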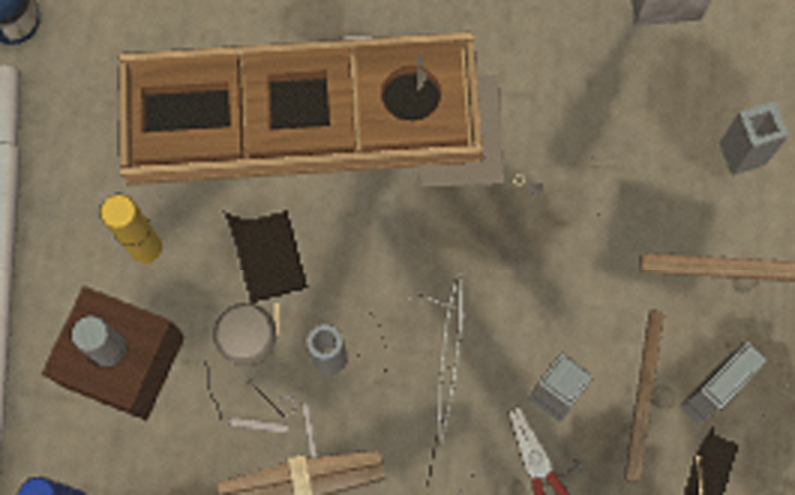

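The round pocket seems to hold something light-coloured at about (275,129), so I'll check it from near. First I move to an overview pose.

```bash
python3 -c "
from h import *
go([.5,-.05,.25],-np.pi/2)"
```

```text
row [-0.4733, -0.0113, -0.4563, -0.0, 0.0773, -0.0] deg 13.9
```

```bash
python3 -m handwheel '[[[-0.237,-0.011,-0.228,0,0,0],[-0.237,-0.011,-0.228,0,0,0],[-0.237,-0.011,-0.228,0,0,0],[-0.237,-0.011,-0.228,0,0,0],[-0.237,-0.011,-0.228,0,0,0],[-0.237,-0.011,-0.228,0,0,0],[-0.237,-0.011,-0.228,0,0,0],[-0.237,-0.011,-0.228,0,0,0]]]'
python3 -m handwheel '[[[-0.236,0,-0.228,0,0.0773,0],[-0.236,0,-0.228,0,0.0773,0],[-0.236,0,-0.228,0,0.0773,0],[-0.236,0,-0.228,0,0.0773,0],[-0.236,0,-0.228,0,0.0773,0],[-0.236,0,-0.228,0,0.0773,0],[-0.236,0,-0.228,0,0.0773,0],[-0.236,0,-0.228,0,0.0773,0],[-0.236,0,-0.228,0,0.0773,0],[-0.236,0,-0.228,0,0.0773,0]]]'
cat > look.py <<'E'
import sys,pickle
from h import *
n=sys.argv[1];k=get_calibration("wrist");im=snapshot("wrist");cv2.imwrite(f"pics/{n}.png",im[:,:,::-1]);pickle.dump(k,open(f"pics/{n}.pkl","wb"))
print(np.round(r.get_state()["tool_pos"],4),r.get_state()["clock"])
cv2.imwrite(f"pics/{n}v.png",cv2.resize(im[:,:,::-1],None,fx=1.42,fy=1.42,interpolation=cv2.INTER_CUBIC))
E
python3 look.py w1
```

```text
clock: 1.77
tool_pos: [0.3267, -0.3261, 0.2501]
eef_rot: [0.086, -0.702, 0.702, -0.086]
contact_force: [0.1, 0.0, 0.2]
opening: 0.999
clock: 2.6
tool_pos: [0.5008, -0.0477, 0.2497]
eef_rot: [-0.002, 0.707, -0.707, 0.002]
contact_force: [-1.0, -0.8, -0.0]
opening: 0.998
[ 0.4997 -0.0501  0.2496] 2.65
```

View pics/w1v.png

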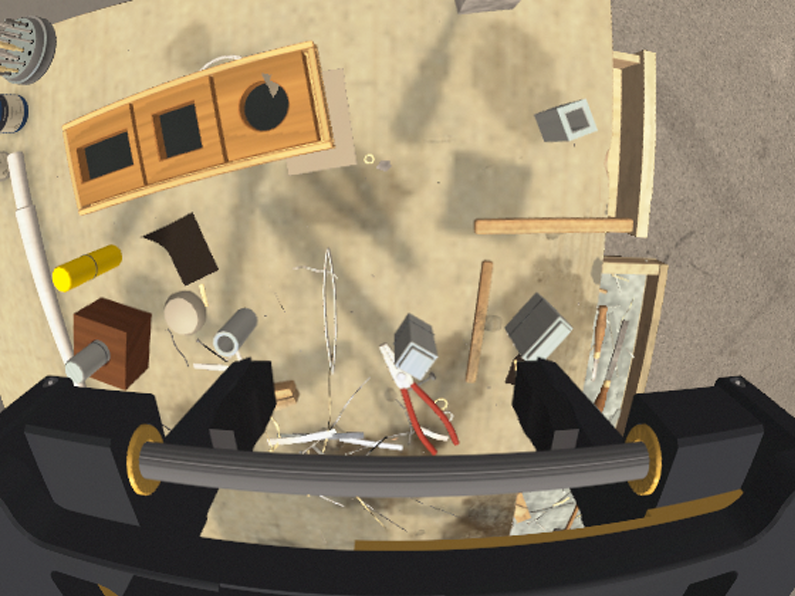

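The wrist view shows the tray at upper left, with the round pocket at (266,105) and a grey thing at its rim at (270,85). The square punch is at (415,350) and the oblong at (540,330). I'll zoom in on all three areas.

```bash
python3 - <<'E'
from h import *
im=cv2.imread("pics/w1.png")
def c(x0,y0,w,h,f):return cv2.resize(im[y0:y0+h,x0:x0+w],None,fx=f,fy=f,interpolation=cv2.INTER_CUBIC)
a=c(40,25,200,130,4);b=c(265,200,100,75,4);d=c(340,195,100,75,4)
cv2.imwrite("pics/z1.png",np.vstack([a[:300] if 0 else cv2.resize(a,(800,520)),]))
cv2.imwrite("pics/z2.png",np.hstack([b,d]))
E
```

```text
(no output)
```

View pics/z1.png

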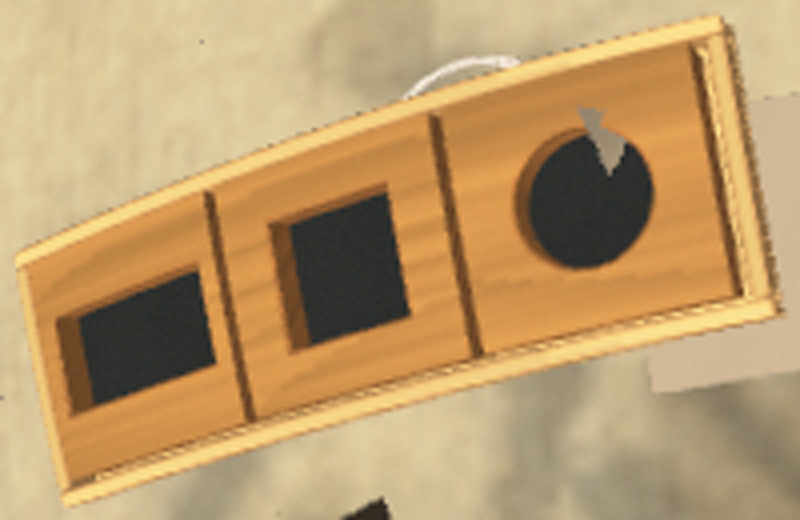

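View pics/z2.png

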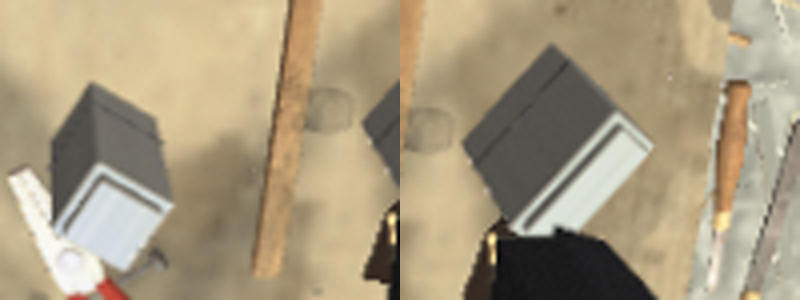

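```bash
cat > fit.py <<'E'
import pickle
from h import *
from scipy.optimize import least_squares
def fit(k,loc,px,x0,fish=True):
    loc=np.array(loc,float);px=np.array(px,float)
    def P(p):
        c,s=np.cos(p[2]),np.sin(p[2]);return np.c_[p[0]+c*loc[:,0]-s*loc[:,1],p[1]+s*loc[:,0]+c*loc[:,1],loc[:,2]]
    o=least_squares(lambda p:(proj(k,P(p),fish)-px).ravel(),x0,loss="soft_l1")
    return o.x,np.abs(proj(k,P(o.x),fish)-px).max(1).round(1)
E
python3 - <<'E'
from fit import *
k=pickle.load(open("pics/w1.pkl","rb"))
t=lambda a,o:np.array(a)/4+o
h=.021;z=.028
loc=[[h,h,z],[h,-h,z],[-h,-h,z],[-h,h,z],[.017,.111,z],[.017,.049,z],[-.017,.049,z],[-.017,.111,z],[0,-.08,z]]
px=t([[268,225],[388,185],[410,315],[292,353],[57,318],[198,265],[215,362],[73,413],[585,198]],[40,25])
p,e=fit(k,loc,px,[.61,.13,.15]);print("tray",p.round(4),e)
c,s=np.cos(p[2]),np.sin(p[2])
for n,y in(("obl",.08),("sq",0),("rnd",-.08)):print(n,(p[0]-s*y).round(4),(p[1]+c*y).round(4))
h=.013
p,e=fit(k,[[h,h,.067],[h,-h,.067],[-h,h,.067],[-h,-h,.067],[h,h,0]],t([[98,163],[173,205],[52,235],[125,270],[93,83]],[265,200]),[.42,-.064,-.6]);print("sq",p.round(4),e)
p,e=fit(k,[[.009,-.023,.067],[.009,.023,.067],[-.009,-.023,.067],[.009,-.023,0],[.009,.023,0]],t([[215,110],[110,235],[255,147],[150,43],[63,140]],[340,195]),[.43,-.164,-.7]);print("obl",p.round(4),e)
kt=get_calibration("top")
for w,q in(((192.5,68.7),(275,135)),((186.2,52.5),(275,123))):
    d1,o1=ray(k,*w,True);d2,o2=ray(kt,*q);d1/=np.linalg.norm(d1);d2/=np.linalg.norm(d2)
    A=np.c_[d1,-d2];st=np.linalg.lstsq(A,o2-o1,rcond=None)[0];print("debris",o1+st[0]*d1,o2+st[1]*d2)
# round punch & yellow from top
print(at_z(kt,135+92/3,105+333/3,.096))
E
```

```text
tray [0.6093 0.1357 0.1733] [0.6 0.5 0.6 0.1 0.9 1.  0.6 0.6 0.2]
obl 0.5955 0.2145
sq 0.6093 0.1357
rnd 0.6231 0.0569
sq [ 0.4226 -0.065  -0.5377] [0.3 1.  0.8 1.6 0.7]
obl [ 0.4371 -0.1716  0.9314] [0.3 0.6 0.6 0.4 1.7]
debris [0.63125995 0.05258626 0.01572725] [0.63037267 0.05139498 0.01529788]
debris [0.64713165 0.05351827 0.04007499] [0.64693005 0.05328534 0.03997166]
[0.41275026 0.23249258 0.096     ]
```

The tray fit is good. A shard leans in the round pocket, from floor to rim, with its tip at z≈0.04. I'll look closer before deciding what to do.

```bash
python3 -c "
from h import *
go([.58,.057,.17],-np.pi/2+.173)"
```

```text
row [-0.0805, 0.0795, -0.107, -0.0001, -0.0546, 0.0002] deg 9.8
```

```bash
python3 -m handwheel '[[[-0.0805,0.0795,-0.107,0,-0.0546,0],[-0.0805,0.0795,-0.107,0,-0.0546,0],[-0.0805,0.0795,-0.107,0,-0.0546,0],[-0.0805,0.0795,-0.107,0,-0.0546,0],[-0.0805,0.0795,-0.107,0,-0.0546,0],[-0.0805,0.0795,-0.107,0,-0.0546,0]]]'
python3 look.py w2; python3 - <<'E'
from h import *
k=get_calibration("wrist");u,v=proj(k,[.635,.055,.02],True)[0];print(u,v)
im=cv2.imread("pics/w2.png");x,y=int(max(0,u-70)),int(max(0,v-55));print(x,y)
cv2.imwrite("pics/z3.png",cv2.resize(im[y:y+110,x:x+140],None,fx=5,fy=5,interpolation=cv2.INTER_CUBIC))
E
```

```text
clock: 3.15
tool_pos: [0.5796, 0.0557, 0.1691]
eef_rot: [0.061, -0.704, 0.705, -0.06]
contact_force: [0.1, -1.0, 0.1]
opening: 0.999
[0.5795 0.0541 0.1699] 3.2
287.0252649169893 136.2264551260074
217 81
```

View pics/z3.png

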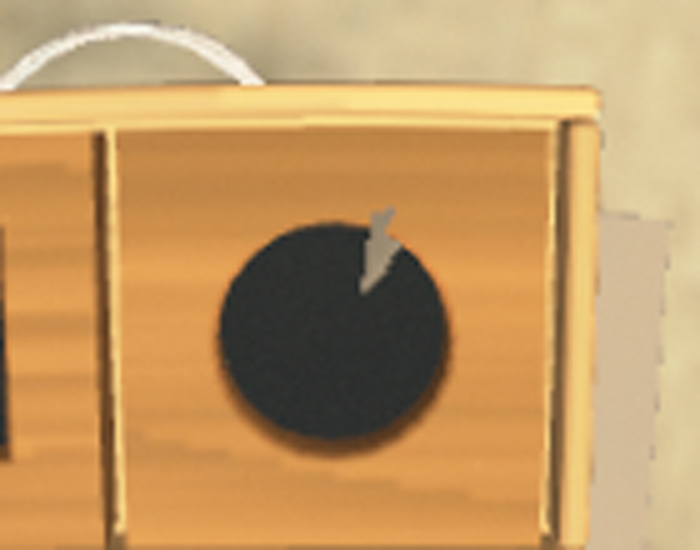

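```bash
python3 - <<'E'
from fit import *
a=pickle.load(open("pics/w1.pkl","rb"));b=pickle.load(open("pics/w2.pkl","rb"))
for w,q in(((192.5,68.7),(289.6,139)),((186.2,52.5),(294.6,123))):
    d1,o1=ray(a,*w,True);d2,o2=ray(b,*q,True);st=np.linalg.lstsq(np.c_[d1,-d2],o2-o1,rcond=None)[0];print(o1+st[0]*d1,o2+st[1]*d2)
z=.028;t=lambda u,v:(u/5+217,v/5+81)
for u,v in((220,335),(450,335),(335,222),(335,450)):print(at_z(b,*t(u,v),z).round(4))
go([.640,.053,.12],-np.pi/2+.173)
go([.440,.053,.12],-np.pi/2+.173)
E
```

```text
[0.63189719 0.05383854 0.01093601] [0.63215051 0.05366141 0.01092341]
[0.64755699 0.05416013 0.03779817] [0.64873943 0.05338988 0.03780192]
[0.6208 0.0778 0.028 ]
[0.6276 0.0382 0.028 ]
[0.643  0.0614 0.028 ]
[0.6043 0.0544 0.028 ]
row [-0.0596, 0.0498, 0.0112, -0.0006, -0.0013, 0.0006] deg 0.3
row [0.1376, 0.0502, -0.0225, -0.0006, -0.0013, 0.0006] deg 0.3
```

The shard is real: its foot is on the pocket floor at (0.632,0.054) and its tip is at (0.648,0.054,0.038). It would stop the round punch from standing, so I'll take it out, pinching it across its width.

```bash
python3 -m handwheel '[[[-0.0645,0.09,0.011,0,0,0],[-0.0645,0.09,0.011,0,0,0],[-0.0645,0.09,0.011,0,0,0],[-0.0645,0.09,0.011,0,0,0],[-0.0645,0.09,0.011,0,0,0],[-0.0645,0.09,0.011,0,0,0]]]' -0.2 8
python3 -c "
from h import *
go([.645,.054,.0305],-np.pi/2+.173)
s=r.get_state();print(s['tool_pos'],s['opening'])"
```

```text
clock: 3.7
tool_pos: [0.6453, 0.0548, 0.0819]
eef_rot: [0.06, -0.704, 0.705, -0.06]
contact_force: [-0.0, -0.7, 0.3]
opening: 0.57
row [0.0004, 0.0514, 0.0007, -0.0003, -0.0012, -0.0002] deg 0.2
[0.64527277 0.05483978 0.08194649] 0.5702053606053251
```

```bash
python3 -m handwheel '[[[0,0.025,0,0,0,0],[0,0.051,0.001,0,0,0],[0,0.051,0.001,0,0,0],[0,0.051,0.001,0,0,0]]]'
python3 -m handwheel '[[[0,0,0,0,0,0],[0,0,0,0,0,0],[0,0,0,0,0,0],[0,0,0,0,0,0],[0,0,0,0,0,0],[0,0,0,0,0,0],[0,0,0,0,0,0],[0,0,0,0,0,0]]]' -1 8
python3 -m handwheel '[[[0,-0.03,0,0,0,0],[0,-0.07,0,0,0,0],[0,-0.07,0,0,0,0],[0,-0.07,0,0,0,0]]]'
python3 look.py w3; python3 - <<'E'
from h import *
k=get_calibration("wrist");u,v=proj(k,[.635,.055,.04],True)[0]
im=cv2.imread("pics/w3.png");x,y=int(max(0,u-80)),int(max(0,v-60));print(x,y)
cv2.imwrite("pics/z4.png",cv2.resize(im[y:y+130,x:x+160],None,fx=4,fy=4,interpolation=cv2.INTER_CUBIC))
E
```

```text
clock: 4.03
tool_pos: [0.6457, 0.0552, 0.0309]
eef_rot: [0.06, -0.704, 0.705, -0.061]
contact_force: [-0.2, -0.3, 0.6]
opening: 0.401
clock: 4.7
tool_pos: [0.6458, 0.0558, 0.0291]
eef_rot: [0.061, -0.704, 0.705, -0.06]
contact_force: [-0.1, -0.1, -0.2]
opening: 0.004
clock: 5.03
tool_pos: [0.6478, 0.056, 0.1017]
eef_rot: [-0.059, 0.705, -0.704, 0.062]
contact_force: [0.1, -0.0, 0.1]
opening: 0.012
[0.6463 0.0558 0.0999] 5.0833
196 185
```

View pics/z4.png

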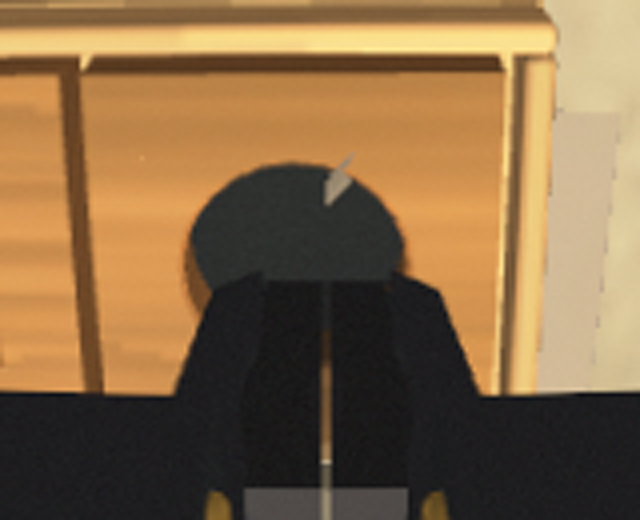

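```bash
python3 - <<'E'
from fit import *
ks=[pickle.load(open(f"pics/{n}.pkl","rb")) for n in("w1","w2","w3")]
for P in([(192.5,68.7),(289.6,139),(277.75,236.25)],[(186.2,52.5),(294.6,123),(284,223.75)]):
    o=least_squares(lambda X:np.concatenate([proj(k,X,True)[0]-p for k,p in zip(ks,P)]),[.64,.054,.03]);print(o.x.round(4),o.fun.round(1))
z=.028;print(proj(ks[2],[[.6231,.0569,.028],[.6231,.0569,.013],[.6231+.0207,.0569+.0036,.028]],True))
E
```

```text
[0.6319 0.0536 0.0127] [-0.2 -0.2  0.1  0.4 -0.  -0.2]
[0.6492 0.0531 0.033 ] [ 2.  -0.8  0.1 -0.7 -1.4  0.9]
[[271.34773861 253.87805837]
 [271.65356154 245.75436854]
 [271.124067   227.51215692]]
```

```bash
python3 -c "
from h import *
go([.620,.0565,.04],-np.pi/2+.173)"
```

```text
row [0.0259, 0.0598, -0.0051, -0.0001, -0.0005, -0.0004] deg 0.1
```

```bash
python3 -m handwheel '[[[0.026,0.03,-0.005,0,0,0],[0.026,0.06,-0.005,0,0,0],[0.026,0.06,-0.005,0,0,0],[0.026,0.075,-0.005,0,0,0],[0.026,0.083,-0.005,0,0,0],[0.026,0.083,-0.005,0,0,0]]]'
python3 -m handwheel '[[[-0.005,0,0,0,0,0],[-0.009,0,0,0,0,0],[-0.009,0,0,0,0,0],[-0.009,0,0,0,0,0]]]'
python3 look.py w4
python3 -m handwheel '[[[0.0,0,0,0,0,0],[0.0,-0.04,0,0,0,0],[0.05,-0.08,0,0,0,0],[0.05,-0.1,0,0,0,0],[0.05,-0.1,0,0,0,0]]]' 1
python3 look.py w5
python3 - <<'E'
from fit import *
o=[]
for n in("w4","w5"):
    k=pickle.load(open(f"pics/{n}.pkl","rb"));u,v=proj(k,[.63,.055,.028],True)[0];im=cv2.imread(f"pics/{n}.png");x,y=int(u-45),int(v-60);print(x,y);o.append(cv2.resize(im[y:y+100,x:x+90],None,fx=4,fy=4,interpolation=cv2.INTER_CUBIC))
cv2.imwrite("pics/z5.png",np.hstack(o))
E
```

```text
clock: 5.58
tool_pos: [0.6194, 0.0562, 0.0148]
eef_rot: [0.061, -0.704, 0.705, -0.06]
contact_force: [-0.1, 0.2, 0.8]
opening: 0.006
clock: 5.92
tool_pos: [0.629, 0.0579, 0.0169]
eef_rot: [0.06, -0.705, 0.705, -0.061]
contact_force: [-1.2, 0.4, -0.2]
opening: 0.006
[0.629  0.0579 0.0169] 5.9667
clock: 6.38
tool_pos: [0.5786, 0.0485, 0.1216]
eef_rot: [0.059, -0.704, 0.705, -0.062]
contact_force: [-0.2, 0.3, -0.1]
opening: 0.361
[0.5799 0.0491 0.1196] 6.4333
240 222
236 87
```

View pics/z5.png

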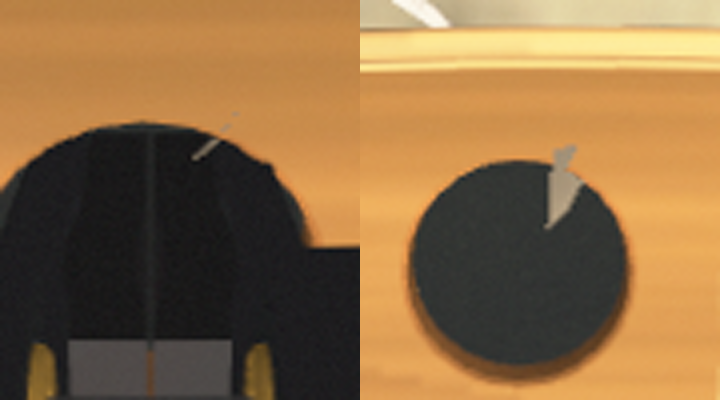

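In w4 the shard is drawn unmoved, cutting through the finger that occupies its place. In w5 it hasn't moved, and neither contact nor pinch gave any force. It is immaterial scenery, so I carry on and will check at placing. Next is the round punch.

```bash
python3 -c "
from h import *
go([.40,.232,.20],-np.pi/2+.173)"
```

```text
row [0.1457, -0.0813, -0.2109, -0.0002, -0.0006, -0.0017] deg 0.3
```

```bash
python3 -m handwheel '[[[0,-0.04,0,0,0,0],[0.146,-0.081,-0.211,0,0,0],[0.146,-0.081,-0.211,0,0,0],[0.146,-0.081,-0.211,0,0,0],[0.146,-0.081,-0.211,0,0,0],[0.146,-0.081,-0.211,0,0,0],[0.146,-0.081,-0.211,0,0,0],[0.146,-0.081,-0.211,0,0,0],[0.146,-0.081,-0.211,0,0,0],[0.146,-0.081,-0.211,0,0,0]]]' 1
python3 look.py w6; python3 - <<'E'
from fit import *
print(boxes_of("punch_round","wrist"),boxes_of("well_block","wrist"))
n="w6";k=pickle.load(open(f"pics/{n}.pkl","rb"));u,v=proj(k,[.413,.232,.08],True)[0];im=cv2.imread(f"pics/{n}.png");x,y=max(0,int(u-75)),int(v-60);print(u,v,x,y);cv2.imwrite("pics/z6.png",cv2.resize(im[y:y+120,x:x+150],None,fx=4,fy=4,interpolation=cv2.INTER_CUBIC))
E
```

```text
clock: 7.27
tool_pos: [0.4, 0.2325, 0.1969]
eef_rot: [0.061, -0.704, 0.705, -0.061]
contact_force: [0.5, -0.1, -0.8]
opening: 0.997
[0.4006 0.2314 0.1968] 7.3167
[{'bbox': [268.3, 165.5, 295.4, 203.0], 'confidence': 0.64}, {'bbox': [226.7, 245.8, 258.6, 303.3], 'confidence': 0.64}, {'bbox': [282.4, 74.4, 315.3, 104.4], 'confidence': 0.61}, {'bbox': [244.6, 283.2, 269.4, 321.3], 'confidence': 0.56}] [{'bbox': [234.8, 131.1, 323.6, 223.9], 'confidence': 0.62}]
281.2713943070827 190.69667133509896 206 130
```

View pics/z6.png

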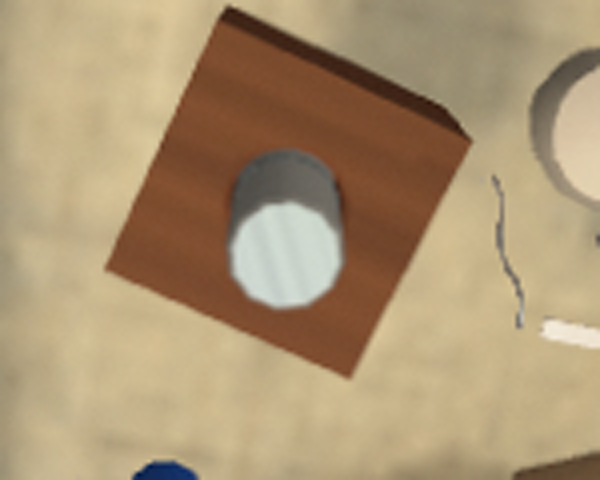

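```bash
python3 - <<'E'
from fit import *
k=pickle.load(open("pics/w6.pkl","rb"))
P=at_z(k,277.5,193.75,.096,True);print(P,[at_z(k,a/4+206,b/4+130,.052,True).round(4) for a,b in((225,15),(470,142),(350,378),(105,270))],at_z(k,277.9,180.3,.052,True))
go([P[0],P[1],.059],-np.pi/2+.173)
E
```

```text
[0.41406697 0.23540044 0.096     ] [array([0.4547, 0.2562, 0.052 ]), array([0.436 , 0.1967, 0.052 ]), array([0.3753, 0.2131, 0.052 ]), array([0.3918, 0.2743, 0.052 ])] [0.41512696 0.23514072 0.052     ]
row [-0.0139, 0.1378, -0.0027, -0.0004, -0.0017, -0.0001] deg 0.3
```

```bash
python3 -m handwheel '[[[-0.014,0.03,-0.003,0,0,0],[-0.014,0.06,-0.003,0,0,0],[-0.014,0.09,-0.003,0,0,0],[-0.014,0.115,-0.003,0,0,0],[-0.014,0.138,-0.003,0,0,0],[-0.014,0.138,-0.003,0,0,0],[-0.014,0.138,-0.003,0,0,0]]]'
python3 -m handwheel '[[[0,0,0,0,0,0],[0,0,0,0,0,0],[0,0,0,0,0,0],[0,0,0,0,0,0],[0,0,0,0,0,0],[0,0,0,0,0,0],[0,0,0,0,0,0],[0,0,0,0,0,0],[0,0,0,0,0,0],[0,0,0,0,0,0]]]' -1 30
python3 -m handwheel '[[[0,-0.005,0,0,0,0],[0,-0.01,0,0,0,0],[0,-0.015,0,0,0,0],[0,-0.02,0,0,0,0]]]'
```

```text
clock: 8.0
tool_pos: [0.4128, 0.236, 0.0583]
eef_rot: [0.06, -0.704, 0.705, -0.059]
contact_force: [-0.3, -0.4, 0.4]
opening: 0.998
clock: 8.83
tool_pos: [0.4124, 0.2366, 0.0592]
eef_rot: [0.06, -0.704, 0.705, -0.06]
contact_force: [1.1, -6.5, 3.6]
opening: 0.268
clock: 9.17
tool_pos: [0.4122, 0.2368, 0.0795]
eef_rot: [0.061, -0.704, 0.705, -0.06]
contact_force: [0.4, -2.9, -5.1]
opening: 0.261
```

```bash
python3 -m handwheel '[[[0,-0.02,0,0,0,0],[0,-0.04,0,0,0,0],[0,-0.065,0,0,0,0],[0,-0.09,0,0,0,0],[0,-0.1,0,0,0,0],[0,-0.1,0,0,0,0]]]'
python3 -c "
from h import *
go([.6231,.0569,.15],-np.pi/2+.173)"
```

```text
clock: 9.67
tool_pos: [0.4136, 0.2396, 0.182]
eef_rot: [-0.059, 0.706, -0.703, 0.063]
contact_force: [-0.2, 0.7, -2.9]
opening: 0.264
row [-0.1748, 0.0323, 0.2161, 0.0012, -0.0001, -0.0018] deg 0.4
```

```bash
python3 -m handwheel '[[[-0.02,0,0.025,0,0,0],[-0.045,0,0.055,0,0,0],[-0.07,0.01,0.085,0,0,0],[-0.095,0.015,0.115,0,0,0],[-0.12,0.02,0.145,0,0,0],[-0.145,0.03,0.175,0,0,0],[-0.165,0.032,0.2,0,0,0],[-0.175,0.032,0.216,0,0,0],[-0.175,0.032,0.216,0,0,0],[-0.175,0.032,0.216,0,0,0]]]'
python3 -c "
from h import *
go([.6231,.0569,.069],-np.pi/2+.173)"
```

```text
clock: 10.5
tool_pos: [0.6214, 0.0539, 0.1458]
eef_rot: [-0.06, 0.705, -0.704, 0.059]
contact_force: [0.1, 1.4, -3.4]
opening: 0.262
row [-0.0023, 0.0768, -0.0027, 0.0001, -0.0011, 0.0005] deg 0.2
```

```bash
python3 -m handwheel '[[[-0.002,0.025,-0.002,0,0,0],[-0.002,0.05,-0.002,0,0,0],[-0.002,0.065,-0.002,0,0,0],[-0.002,0.075,-0.002,0,0,0],[-0.002,0.075,-0.002,0,0,0],[-0.002,0.075,-0.002,0,0,0]]]'
python3 -m handwheel '[[[0,0.003,0,0,0,0],[0,0.003,0,0,0,0],[0,0.003,0,0,0,0]]]'
python3 -m handwheel '[[[0,0.002,0,0,0,0],[0,0.002,0,0,0,0],[0,0.002,0,0,0,0],[0,0.002,0,0,0,0]]]'
```

```text
clock: 11.0
tool_pos: [0.6227, 0.0582, 0.0721]
eef_rot: [-0.061, 0.705, -0.704, 0.061]
contact_force: [1.3, 0.4, -2.1]
opening: 0.258
clock: 11.25
tool_pos: [0.6238, 0.0571, 0.0701]
eef_rot: [-0.06, 0.705, -0.704, 0.061]
contact_force: [-0.2, -0.4, -3.2]
opening: 0.261
clock: 11.58
tool_pos: [0.6234, 0.057, 0.0673]
eef_rot: [0.06, -0.704, 0.705, -0.061]
contact_force: [1.2, 0.6, -3.0]
opening: 0.265
```

```bash
python3 -m handwheel '[[[0,0.002,0,0,0,0],[0,0.002,0,0,0,0],[0,0.002,0,0,0,0],[0,0.002,0,0,0,0]]]'
python3 -m handwheel '[[[0,0.0015,0,0,0,0],[0,0.0015,0,0,0,0],[0,0.0015,0,0,0,0],[0,0.0015,0,0,0,0]]]'
```

```text
clock: 11.92
tool_pos: [0.6233, 0.057, 0.0651]
eef_rot: [0.061, -0.704, 0.705, -0.061]
contact_force: [-0.8, 0.1, -3.1]
opening: 0.26
clock: 12.25
tool_pos: [0.6238, 0.057, 0.0643]
eef_rot: [0.06, -0.704, 0.705, -0.061]
contact_force: [-0.3, -0.1, 4.0]
opening: 0.266
```

It touched down at TCP z=0.064, just as the pocket floor predicts, so the shard has no substance. I release and check.

```bash
python3 -m handwheel '[[[0,0,0,0,0,0],[0,0,0,0,0,0],[0,0,0,0,0,0],[0,0,0,0,0,0],[0,0,0,0,0,0],[0,0,0,0,0,0],[0,0,0,0,0,0],[0,0,0,0,0,0]]]' 1
python3 -m handwheel '[[[0,-0.03,0,0,0,0],[0,-0.06,0,0,0,0],[0,-0.1,0,0,0,0],[0,-0.13,0,0,0,0],[0,-0.13,0,0,0,0]]]'
python3 - <<'E'
from h import *
# jaw along square's x axis or y axis; square yaw -.5377 => axes mod pi/2
for a in(-.5377,-.5377-np.pi/2):go([.40,-.065,.2],a)
E
```

```text
clock: 12.92
tool_pos: [0.6233, 0.057, 0.0637]
eef_rot: [0.061, -0.704, 0.705, -0.061]
contact_force: [0.1, 0.4, -0.2]
opening: 0.844
clock: 13.33
tool_pos: [0.6275, 0.0576, 0.2004]
eef_rot: [-0.056, 0.705, -0.704, 0.065]
contact_force: [0.3, 0.3, 0.6]
opening: 0.999
row [0.2451, -0.0026, 0.0821, -0.0018, -0.2744, -0.0037] deg 49.4
row [0.2451, -0.0026, 0.0821, 0.0013, 0.2256, -0.0038] deg 40.6
```

```bash
python3 -m handwheel '[[[0.03,0,0.01,0,0.03,0],[0.245,-0.002,0.082,0,0.2256,-0.003],[0.245,-0.002,0.082,0,0.2256,-0.003],[0.245,-0.002,0.082,0,0.2256,-0.003],[0.245,-0.002,0.082,0,0.2256,-0.003],[0.245,-0.002,0.082,0,0.2256,-0.003],[0.245,-0.002,0.082,0,0.2256,-0.003],[0.245,-0.002,0.082,0,0.2256,-0.003],[0.245,-0.002,0.082,0,0.2256,-0.003],[0.245,-0.002,0.082,0,0.2256,-0.003]]]'
python3 look.py w7; python3 - <<'E'
from fit import *
print(r.get_state()["q"].round(2) if 0 else np.round(r.get_state()["q"],2))
n="w7";k=pickle.load(open(f"pics/{n}.pkl","rb"));im=cv2.imread(f"pics/{n}.png")
o=[]
for X in([.4226,-.065,.06],[.4371,-.1716,.06],[.6231,.0569,.09]):
    u,v=proj(k,X,True)[0];x,y=max(0,int(u-50)),max(0,int(v-60));print(u,v,x,y)
    c=im[y:y+120,x:x+100];c=cv2.copyMakeBorder(c,0,120-c.shape[0],0,100-c.shape[1],cv2.BORDER_CONSTANT);o.append(c)
a=np.hstack([cv2.resize(c,None,fx=4,fy=4,interpolation=cv2.INTER_CUBIC) for c in o[:2]])
cv2.imwrite("pics/z7.png",a);cv2.imwrite("pics/z7b.png",o[2])
E
```

```text
clock: 14.17
tool_pos: [0.3977, -0.0651, 0.1958]
eef_rot: [0.185, 0.682, -0.682, -0.19]
contact_force: [-0.5, -0.9, 0.1]
opening: 1.002
[ 0.3979 -0.0649  0.1957] 14.2167
[ 0.01  0.5   0.06  2.25 -0.07  0.4  -1.98]
263.56651442524134 174.0320270371187 213 114
360.6519744762682 99.87002934324137 310 39
37.57452944849143 71.42810960243997 0 11
```

View pics/z7.png

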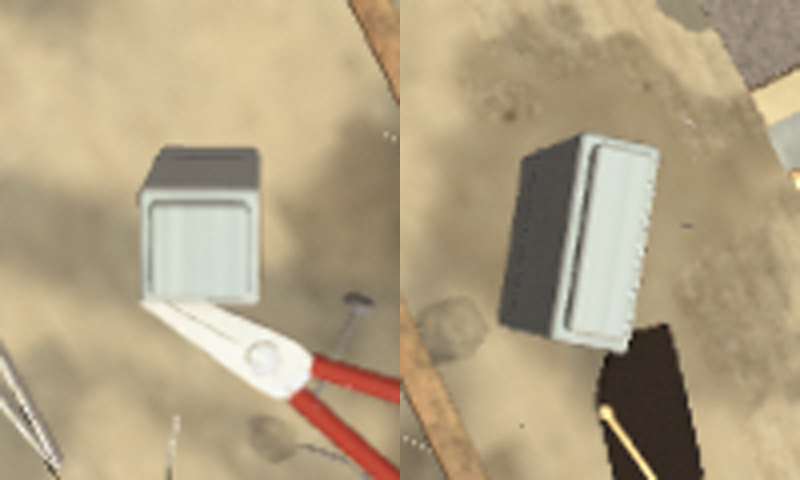

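```bash
python3 - <<'E'
from fit import *
k=pickle.load(open("pics/w7.pkl","rb"))
t=lambda a,o:np.array(a)/4+o
h=.013
p,e=fit(k,[[h,h,.067],[h,-h,.067],[-h,-h,.067],[-h,h,.067],[h,h,0],[h,-h,0]],t([[140,188],[260,188],[260,303],[141,300],[163,147],[260,147]],[213,114]),[.42,-.064,-.54]);print("sq",p.round(4),e)
go([*p[:2],.030],p[2]-np.pi/2)
x,y=.009,.023
p,e=fit(k,[[x,-y,.067],[-x,-y,.067],[x,y,.067],[-x,y,.067],[x,-y,0],[x,y,0]],t([[183,133],[260,150],[151,343],[228,352],[125,157],[100,322]],[310,39]),[.43,-.17,.93]);print("obl",p.round(4),e)
E
```

```text
sq [ 0.4227 -0.0649 -0.5468] [0.3 0.4 0.6 1.1 0.6 0.5]
row [-0.0225, 0.1655, -0.0129, -0.0006, 0.0036, 0.0022] deg 0.8
obl [ 0.4373 -0.171   0.9006] [0.5 0.9 0.3 1.1 0.7 1.2]
```

```bash
python3 -c "
from h import *
im=cv2.imread('pics/z7b.png');cv2.imwrite('pics/z7c.png',cv2.resize(im,None,fx=3,fy=3,interpolation=cv2.INTER_CUBIC))"
```

```text
(no output)
```

View pics/z7c.png

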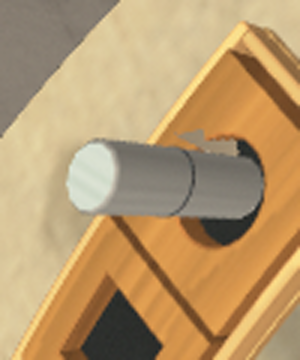

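The round punch stands upright in its pocket. The square's fit agrees with the earlier one to within 0.2 mm, so I grasp it.

```bash
python3 -m handwheel '[[[-0.0225,0.03,-0.013,0,0.0036,0.001],[-0.0225,0.06,-0.013,0,0.0036,0.002],[-0.0225,0.09,-0.013,0,0.0036,0.002],[-0.0225,0.12,-0.013,0,0.0036,0.002],[-0.0225,0.145,-0.013,0,0.0036,0.002],[-0.0225,0.1655,-0.013,0,0.0036,0.002],[-0.0225,0.1655,-0.013,0,0.0036,0.002],[-0.0225,0.1655,-0.013,0,0.0036,0.002]]]'
python3 -m handwheel '[[[0,0,0,0,0,0],[0,0,0,0,0,0],[0,0,0,0,0,0],[0,0,0,0,0,0],[0,0,0,0,0,0],[0,0,0,0,0,0],[0,0,0,0,0,0],[0,0,0,0,0,0],[0,0,0,0,0,0],[0,0,0,0,0,0]]]' -1 30
python3 -m handwheel '[[[0,-0.005,0,0,0,0],[0,-0.02,0,0,0,0],[0,-0.045,0,0,0,0],[0,-0.075,0,0,0,0],[0,-0.1,0,0,0,0],[0,-0.1,0,0,0,0],[0,-0.1,0,0,0,0]]]'
python3 -c "
from h import *
go([.6093,.1357,.135],-np.pi/2+.1733)"
```

```text
clock: 14.88
tool_pos: [0.4299, -0.0655, 0.0354]
eef_rot: [-0.183, -0.68, 0.682, 0.198]
contact_force: [-0.5, 0.3, 0.8]
opening: 0.998
clock: 15.72
tool_pos: [0.4281, -0.0667, 0.0374]
eef_rot: [-0.184, -0.679, 0.682, 0.199]
contact_force: [0.3, 0.0, -0.3]
opening: 0.291
clock: 16.3
tool_pos: [0.431, -0.0664, 0.1381]
eef_rot: [-0.185, -0.68, 0.682, 0.198]
contact_force: [0.2, 0.8, -4.4]
opening: 0.29
row [-0.047, 0.0001, -0.2655, -0.0005, -0.2295, 0.0063] deg 41.3
```

```bash
python3 -m handwheel '[[[0,-0.01,-0.02,0,-0.01,0],[-0.01,-0.015,-0.05,0,-0.04,0],[-0.02,-0.015,-0.09,0,-0.08,0],[-0.03,-0.015,-0.13,0,-0.12,0],[-0.035,-0.015,-0.17,0,-0.16,0],[-0.04,-0.015,-0.21,0,-0.2,0],[-0.045,-0.01,-0.24,0,-0.2295,0.004],[-0.05,0,-0.27,0,-0.2295,0.004],[-0.05,0,-0.27,0,-0.2295,0.004],[-0.05,0,-0.27,0,-0.2295,0.004],[-0.05,0,-0.27,0,-0.2295,0.004]]]'
python3 -c "
from h import *
go([.6146,.1378,.053],-np.pi/2+.1733)"
```

```text
clock: 17.22
tool_pos: [0.6119, 0.1367, 0.1315]
eef_rot: [0.066, -0.704, 0.704, -0.056]
contact_force: [-0.2, 0.3, -3.6]
opening: 0.294
row [-0.0039, 0.0785, -0.0006, 0.0004, -0.0005, 0.0046] deg 0.8
```

```bash
python3 -m handwheel '[[[-0.004,0.025,-0.001,0,0,0.002],[-0.004,0.05,-0.001,0,0,0.002],[-0.004,0.065,-0.001,0,0,0.002],[-0.004,0.075,-0.001,0,0,0.002],[-0.004,0.075,-0.001,0,0,0.002],[-0.004,0.075,-0.001,0,0,0.002]]]'
python3 -m handwheel '[[[0,0.0015,0,0,0,0],[0,0.003,0,0,0,0],[0,0.003,0,0,0,0],[0,0.003,0,0,0,0]]]'
python3 -m handwheel '[[[0,0.001,0,0,0,0],[0,0.002,0,0,0,0],[0,0.002,0,0,0,0],[0,0.002,0,0,0,0]]]'
```

```text
clock: 17.72
tool_pos: [0.6165, 0.1382, 0.0587]
eef_rot: [-0.062, 0.705, -0.704, 0.059]
contact_force: [-0.4, 0.4, -3.3]
opening: 0.292
clock: 18.05
tool_pos: [0.6172, 0.1394, 0.0564]
eef_rot: [-0.062, 0.705, -0.704, 0.06]
contact_force: [-1.2, -0.6, -3.5]
opening: 0.291
clock: 18.38
tool_pos: [0.6168, 0.1393, 0.0537]
eef_rot: [-0.062, 0.705, -0.704, 0.06]
contact_force: [-0.2, 0.6, -4.4]
opening: 0.291
```

```bash
python3 -m handwheel '[[[0.002,0.001,0.001,0,0,0],[0.002,0.002,0.001,0,0,0],[0.002,0.002,0.001,0,0,0],[0.002,0.002,0.001,0,0,0]]]'
python3 -m handwheel '[[[0,0.001,0,0,0,0],[0,0.0015,0,0,0,0],[0,0.0015,0,0,0,0],[0,0.0015,0,0,0,0]]]'
```

```text
clock: 18.72
tool_pos: [0.6149, 0.1379, 0.0517]
eef_rot: [-0.062, 0.705, -0.704, 0.06]
contact_force: [0.3, 0.1, -4.0]
opening: 0.289
clock: 19.05
tool_pos: [0.6154, 0.138, 0.0506]
eef_rot: [-0.062, 0.705, -0.704, 0.06]
contact_force: [0.1, -0.6, -1.0]
opening: 0.292
```

```bash
python3 -m handwheel '[[[0,0.0005,0,0,0,0],[0,0.0005,0,0,0,0],[0,0.0005,0,0,0,0]]]'
python3 -m handwheel '[[[0,0,0,0,0,0],[0,0,0,0,0,0],[0,0,0,0,0,0],[0,0,0,0,0,0],[0,0,0,0,0,0]]]' 0.1
python3 -m handwheel '[[[0,-0.03,0,0,0,0],[0,-0.06,0,0,0,0],[0,-0.1,0,0,0,0],[0,-0.13,0,0,0,0],[0,-0.14,0,0,0,0],[0,-0.14,0,0,0,0]]]'
python3 look.py w8
python3 -c "
from h import *
print(np.round(r.get_state()['q'],2)); go([.4373,-.171,.19],.9006)"
```

```text
clock: 19.3
tool_pos: [0.6156, 0.138, 0.0504]
eef_rot: [-0.062, 0.705, -0.704, 0.06]
contact_force: [0.3, -0.6, 3.8]
opening: 0.294
clock: 19.72
tool_pos: [0.6149, 0.1379, 0.0496]
eef_rot: [-0.062, 0.705, -0.704, 0.06]
contact_force: [-0.4, -0.8, -0.1]
opening: 0.549
clock: 20.22
tool_pos: [0.6174, 0.138, 0.1928]
eef_rot: [-0.06, 0.705, -0.704, 0.062]
contact_force: [0.8, 0.4, -0.0]
opening: 0.553
[0.6158 0.138  0.1904] 20.2667
[-0.43  0.77  0.26  1.61 -0.26  0.8  -1.46]
row [0.2289, 0.0002, 0.2737, 0.0004, 0.2682, 0.0007] deg 48.3
```

```bash
python3 -m handwheel '[[[0.01,0,0.01,0,-0.03,0],[0.02,0,0.025,0,-0.07,0],[0.03,0,0.04,0,-0.11,0],[0.04,0,0.05,0,-0.15,0],[0.05,0,0.065,0,-0.19,0],[0.06,0,0.08,0,-0.22,0],[0.08,0,0.09,0,-0.26,0],[0.09,0,0.1,0,-0.3,0],[0.1,0,0.115,0,-0.34,0],[0.11,0,0.125,0,-0.37,0],[0.115,0,0.135,0,-0.4,0],[0.115,0,0.135,0,-0.4,0]]]' 1
python3 -c "
from h import *
print(np.round(r.get_state()['q'],2)); go([.4373,-.171,.19],.9006)"
```

```text
clock: 21.27
tool_pos: [0.5226, -0.0177, 0.1878]
eef_rot: [-0.465, 0.537, -0.532, 0.461]
contact_force: [0.3, 0.1, 0.4]
opening: 1.002
[ 0.03  0.63 -0.14  1.92  0.14  0.61 -0.34]
row [0.1639, -0.0014, -0.0626, 0.0029, -0.3321, -0.0012] deg 59.8
```

```bash
python3 -m handwheel '[[[0.015,0,-0.006,0,-0.03,0],[0.035,0,-0.013,0,-0.07,0],[0.055,0,-0.02,0,-0.11,0],[0.075,0,-0.03,0,-0.15,0],[0.095,0,-0.037,0,-0.19,0],[0.115,0,-0.045,0,-0.23,0],[0.135,0,-0.052,0,-0.27,0],[0.15,0,-0.06,0,-0.31,0],[0.164,0,-0.0625,0,-0.332,0],[0.164,0,-0.0625,0,-0.332,0],[0.164,0,-0.0625,0,-0.332,0]]]'
python3 -c "
from h import *
print(np.round(r.get_state()['q'],2)); go([.4373,-.171,.034],.9006)"
python3 look.py w9
python3 - <<'E'
from fit import *
n="w9";k=pickle.load(open(f"pics/{n}.pkl","rb"));im=cv2.imread(f"pics/{n}.png");u,v=proj(k,[.4373,-.171,.05],True)[0];x,y=max(0,int(u-60)),max(0,int(v-60));print(u,v,x,y)
a=cv2.resize(im[y:y+120,x:x+120],(480,480),interpolation=cv2.INTER_CUBIC)
n="w8";k=pickle.load(open(f"pics/{n}.pkl","rb"));im=cv2.imread(f"pics/{n}.png");u,v=proj(k,[.6093,.1357,.05],True)[0];x,y=max(0,int(u-40)),max(0,int(v-60));print(u,v,x,y)
b=cv2.resize(im[y:y+120,x:x+80],(320,480),interpolation=cv2.INTER_CUBIC)
cv2.imwrite("pics/z9.png",np.hstack([a,b]))
E
```

```text
clock: 22.18
tool_pos: [0.4402, -0.1677, 0.1891]
eef_rot: [-0.667, 0.236, -0.232, 0.668]
contact_force: [0.3, -0.1, -0.9]
opening: 1.0
[ 0.57  0.61 -0.47  2.06  0.48  0.59  0.66]
row [0.0007, 0.1551, -0.0043, 0.0001, -0.0013, -0.0018] deg 0.4
[ 0.4408 -0.167   0.1894] 22.2333
271.1347481611177 197.71935905798387 211 137
279.2268192241445 206.13754969241342 239 146
```

View pics/z9.png

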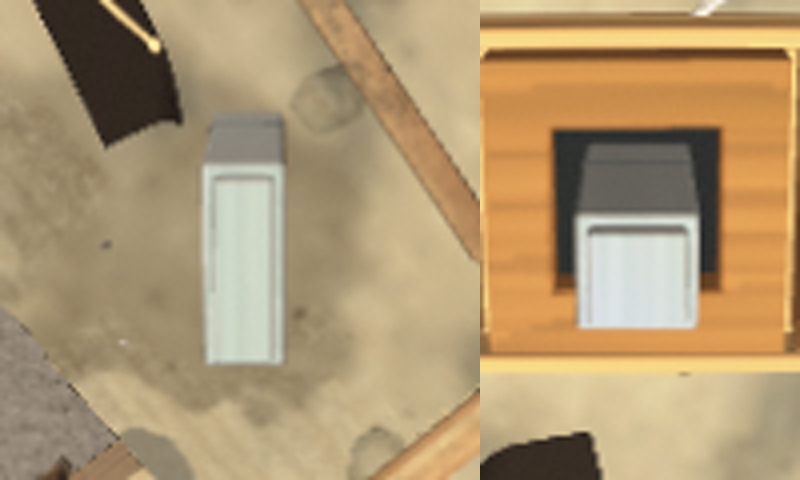

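```bash
python3 - <<'E'
from fit import *
k=pickle.load(open("pics/w9.pkl","rb"));x,y=.009,.023
# image up = yaw+90 = local +y ; left = -x
p,e=fit(k,[[-x,y,.067],[x,y,.067],[x,-y,.067],[-x,-y,.067],[-x,y,0],[x,y,0]],np.array([[203,165],[285,165],[285,363],[205,364],[210,116],[281,116]])/4+[211,137],[.437,-.171,.9]);print(p.round(4),e)
go([*p[:2],.034],p[2])
E
```

```text
[ 0.4388 -0.171   0.9014] [0.7 0.2 1.5 1.3 1.2 1.3]
row [0.0017, 0.1554, -0.0043, -0.0001, -0.0009, -0.0015] deg 0.3
```

```bash
python3 -m handwheel '[[[0.0015,0.03,-0.004,0,0,-0.001],[0.0015,0.06,-0.004,0,0,-0.001],[0.0015,0.09,-0.004,0,0,-0.001],[0.0015,0.12,-0.004,0,0,-0.001],[0.0015,0.145,-0.004,0,0,-0.001],[0.0015,0.155,-0.004,0,0,-0.001],[0.0015,0.155,-0.004,0,0,-0.001],[0.0015,0.155,-0.004,0,0,-0.001]]]'
python3 -m handwheel '[[[0,0,0,0,0,0],[0,0,0,0,0,0],[0,0,0,0,0,0],[0,0,0,0,0,0],[0,0,0,0,0,0],[0,0,0,0,0,0],[0,0,0,0,0,0],[0,0,0,0,0,0],[0,0,0,0,0,0],[0,0,0,0,0,0]]]' -1 30
python3 -m handwheel '[[[0,-0.005,0,0,0,0],[0,-0.02,0,0,0,0],[0,-0.045,0,0,0,0],[0,-0.075,0,0,0,0],[0,-0.1,0,0,0,0],[0,-0.12,0,0,0,0],[0,-0.12,0,0,0,0],[0,-0.12,0,0,0,0]]]'
python3 -c "
from h import *
print(np.round(r.get_state()['q'],2));go([.5955,.2145,.155],.1733)"
```

```text
clock: 22.9
tool_pos: [0.4391, -0.1706, 0.0346]
eef_rot: [0.668, -0.232, 0.231, -0.668]
contact_force: [0.3, 0.1, 0.0]
opening: 1.0
clock: 23.73
tool_pos: [0.4384, -0.1723, 0.035]
eef_rot: [0.668, -0.233, 0.232, -0.667]
contact_force: [0.8, 0.1, 0.3]
opening: 0.268
clock: 24.4
tool_pos: [0.4387, -0.1726, 0.1556]
eef_rot: [0.668, -0.232, 0.233, -0.667]
contact_force: [0.3, -0.5, -2.6]
opening: 0.204
[ 0.55  0.66 -0.43  2.09  0.57  0.5   0.59]
row [-0.1176, 0.0002, 0.4008, 0.0001, 0.2315, 0.0005] deg 41.7
```

```bash
python3 -m handwheel '[[[-0.008,0,0.025,0,0.015,0],[-0.018,0,0.06,0,0.035,0],[-0.029,0,0.095,0,0.055,0],[-0.039,0,0.13,0,0.075,0],[-0.05,0,0.165,0,0.095,0],[-0.06,0,0.2,0,0.115,0],[-0.07,0,0.235,0,0.135,0],[-0.081,0,0.27,0,0.155,0],[-0.092,0,0.305,0,0.175,0],[-0.102,0,0.34,0,0.195,0],[-0.112,0,0.375,0,0.215,0],[-0.1176,0,0.4008,0,0.2315,0]]]'
python3 -m handwheel '[[[0,0,0,0,0,0],[0,0,0,0,0,0],[0,0,0,0,0,0]]]'
python3 -c "
from h import *
print(np.round(r.get_state()['q'],2));go([.5955,.2145,.055],.1733)"
```

```text
clock: 25.4
tool_pos: [0.5941, 0.2192, 0.1523]
eef_rot: [0.543, -0.455, 0.454, -0.541]
contact_force: [0.4, 0.6, -2.9]
opening: 0.203
clock: 25.65
tool_pos: [0.5937, 0.2134, 0.1525]
eef_rot: [0.544, -0.455, 0.454, -0.539]
contact_force: [-0.4, -0.6, -2.0]
opening: 0.199
[-0.32  0.8  -0.18  1.62  0.2   0.74 -0.42]
row [-0.0011, 0.0975, 0.0024, 0.0017, 0.0004, 0.0012] deg 0.4
```

```bash
python3 -m handwheel '[[[-0.001,0.03,0.002,0,0,0],[-0.001,0.06,0.002,0,0,0],[-0.001,0.085,0.002,0,0,0],[-0.001,0.097,0.002,0,0,0],[-0.001,0.097,0.002,0,0,0],[-0.001,0.097,0.002,0,0,0]]]'
python3 -m handwheel '[[[0,0.0015,0,0,0,0],[0,0.003,0,0,0,0],[0,0.003,0,0,0,0],[0,0.003,0,0,0,0]]]'
python3 -m handwheel '[[[0,0.001,0,0,0,0],[0,0.0015,0,0,0,0],[0,0.0015,0,0,0,0],[0,0.0015,0,0,0,0]]]'
python3 -m handwheel '[[[0,0.001,0,0,0,0],[0,0.0015,0,0,0,0],[0,0.0015,0,0,0,0],[0,0.0015,0,0,0,0]]]'
```

```text
clock: 26.15
tool_pos: [0.5966, 0.215, 0.0574]
eef_rot: [0.542, -0.455, 0.455, -0.54]
contact_force: [0.8, 0.4, -1.6]
opening: 0.2
clock: 26.48
tool_pos: [0.5974, 0.2164, 0.0556]
eef_rot: [-0.541, 0.454, -0.455, 0.542]
contact_force: [0.2, 0.4, -2.8]
opening: 0.204
clock: 26.82
tool_pos: [0.5968, 0.2163, 0.0531]
eef_rot: [0.542, -0.455, 0.455, -0.541]
contact_force: [0.0, -0.4, -2.6]
opening: 0.197
clock: 27.15
tool_pos: [0.5969, 0.2162, 0.0518]
eef_rot: [0.542, -0.455, 0.455, -0.541]
contact_force: [-0.8, -0.9, -0.6]
opening: 0.203
```

```bash
python3 -m handwheel '[[[0,0.001,0,0,0,0],[0,0.0015,0,0,0,0],[0,0.0015,0,0,0,0],[0,0.0015,0,0,0,0]]]'
python3 -m handwheel '[[[0,0,0,0,0,0],[0,0,0,0,0,0],[0,0,0,0,0,0]]]'
```

```text
clock: 27.48
tool_pos: [0.597, 0.2162, 0.0517]
eef_rot: [0.542, -0.455, 0.455, -0.541]
contact_force: [-2.7, -2.0, 11.0]
opening: 0.199
clock: 27.73
tool_pos: [0.597, 0.2162, 0.0517]
eef_rot: [0.542, -0.455, 0.455, -0.541]
contact_force: [-3.8, -1.1, 10.9]
opening: 0.199
```

It touched down at 0.0517. That fits the pocket floor, because the jaws finished closing only during the first few millimetres of lift; the pocket rim would give about +15 mm. I release and look.

```bash
python3 -m handwheel '[[[0,-0.001,0,0,0,0],[0,-0.001,0,0,0,0],[0,-0.001,0,0,0,0]]]'
python3 -m handwheel '[[[0,0,0,0,0,0],[0,0,0,0,0,0],[0,0,0,0,0,0],[0,0,0,0,0,0],[0,0,0,0,0,0],[0,0,0,0,0,0]]]' 0.3
python3 -m handwheel '[[[0,-0.03,0,0,0,0],[0,-0.06,0,0,0,0],[0,-0.1,0,0,0,0],[0,-0.13,0,0,0,0],[0.0,-0.16,0,0,0,0],[0.0,-0.18,-0.08,0,0,0],[0.0,-0.18,-0.12,0,0,0],[0.0,-0.18,-0.12,0,0,0],[0.0,-0.18,-0.12,0,0,0]]]'
python3 look.py w10
python3 - <<'E'
from h import *
im=snapshot("top");sc=snapshot("scene")
cv2.imwrite("pics/f.png",np.hstack([cv2.resize(im[100:200,160:310],(450,300),interpolation=cv2.INTER_CUBIC),cv2.resize(sc[210:310,205:370],(350,212),interpolation=cv2.INTER_CUBIC)[:300] if 0 else cv2.resize(sc[180:330,200:370],(340,300),interpolation=cv2.INTER_CUBIC)])[:,:,::-1])
E
```

```text
clock: 27.98
tool_pos: [0.597, 0.2162, 0.0517]
eef_rot: [0.542, -0.455, 0.455, -0.541]
contact_force: [-1.3, -0.4, 6.5]
opening: 0.201
clock: 28.48
tool_pos: [0.5968, 0.2163, 0.0509]
eef_rot: [0.542, -0.455, 0.455, -0.541]
contact_force: [-0.1, 0.2, 0.9]
opening: 0.633
clock: 29.23
tool_pos: [0.4688, 0.1927, 0.231]
eef_rot: [0.547, -0.455, 0.452, -0.538]
contact_force: [-0.1, 0.5, -0.6]
opening: 0.648
[0.474  0.1943 0.2315] 29.2833
```

View pics/w10v.png

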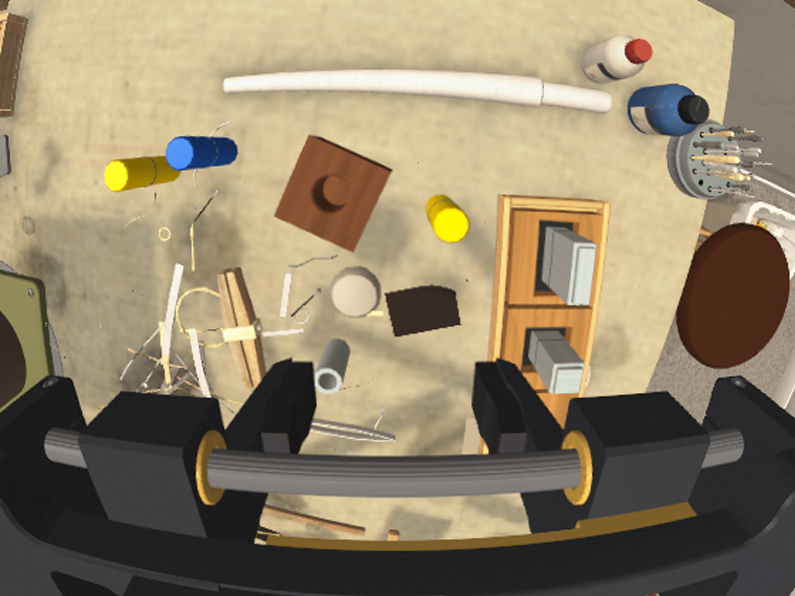

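View pics/f.png

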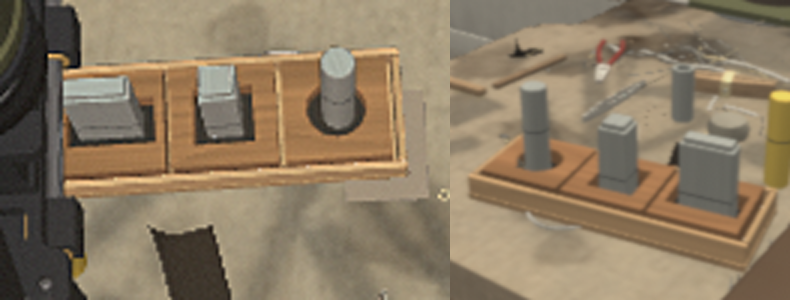

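All three punches stand upright in their own pockets, and the arm is clear of everything. I let it settle and hand in.

```bash
python3 -m handwheel '[[[0,0,0,0,0,0],[0,0,0,0,0,0],[0,0,0,0,0,0],[0,0,0,0,0,0],[0,0,0,0,0,0],[0,0,0,0,0,0]]]'
python3 -c "
from plant import job;print(job.finish_job())"
```

```text
clock: 29.88
tool_pos: [0.479, 0.1957, 0.231]
eef_rot: [0.542, -0.455, 0.455, -0.541]
contact_force: [0.9, 0.1, 0.2]
opening: 0.652
the job is handed in; nothing more can be done
None
```

I put the round, square and oblong punches, in that order, into their own pockets in the tray and handed the job in at 29.9 s. The last top, scene and wrist pictures show all three standing upright, with the gripper well clear. I never reached for the two sleeves or the blue and yellow look-alikes. The round sleeve shows standing in the last pictures; the square sleeve was outside the views I looked at.

Three checks did not go to plan:
- **Shard in the round pocket:** a grey shard seemed to lean in it. Neither pinching nor pushing moved it or gave any force, and the punch touched down at the predicted floor height, so I took it as scenery without substance.
- **Square punch:** the tool stopped about 7 mm higher and 5 mm to the side of the planned grasp. I allowed for this when placing, and it landed at the predicted height.
- **Oblong punch:** it touched down 3.7 mm higher than predicted. The jaws were still closing as the lift began, which accounts for it, and the pictures show it standing inside the pocket.

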